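# Stack the saloon canisters in their dock for sea

### The arm

A 6-joint arm with a two-finger parallel gripper is mounted at the origin on the work surface. World frame = base frame: x ahead of the robot, y to its left, z up, the work surface at z = 0. Lengths are in mm, angles in rad, forces in N, time in s.
With the tool pointing down it reaches from about 400 to 925 mm from the base axis. Payload 12.5 kg.
Tool frame: the origin (TCP) lies midway between the tips of the shut fingers; the grasp point (between the pads) lies 19 mm behind it (env.grip_depth is the distance from the TCP to the grasp point, in mm); z points along the fingers, y is the line along which they close (so a half turn about z gives the same grasp; the last joint's range is limited). The gripper opens to 95 mm and grips with 3 to 60 N. Pads are 20 mm wide; open, the fingers measure 119 mm over their backs; the gripper's body (75 mm by 180 mm) begins 59 mm behind the grasp point.
Start: joints at [-1.364, 0.491, 1.559, -0, 1.092, -0.106], TCP at [192.351, -594.683, 214.661] pointing down, gripper open.
Joint ranges: [-3.1, 3.1], [-0.84, 2.19], [0.05, 2.79], [-1.13, 4.28], [0.06, 2.93], [-2.69, 2.69]. Speed limits (rad/s): [2.22, 2.22, 2.79, 3.14, 3.14, 3.14].

### API

Orientations are given as [roll, pitch, yaw] about the fixed x, y, z axes, in that order (R = Rz(yaw) Ry(pitch) Rx(roll)).
In Python, from cell import monitor, viewer, order, env gives the robot as it stands.
- The arm moves only by the tool move_arm, never from a script. Its argument "moves" is one flat list of numbers, 4 for each row, row after row: the shift along the tool's x, y, z normalised to -1 to 1, where 1 is 0.15 m, then the turn about the tool's z normalised to -1 to 1, where 1 is pi/2 rad. A call has 1 to 10 rows; each row shifts and turns the commanded pose from where the row before left it, along the tool's axes as they then stand; what a row does not reach is not made up. A row lasts 1/8 s, in which the tool goes at most 62.5 mm and 10.7 degrees, less where a joint would pass 70% of its speed; a pose out of reach is approached as far as the arm can. A call with a number of a shift or a turn outside -1 to 1 is refused whole. A call with a gripper value outside its range is refused whole. "claw" is the finger opening in mm, from 0 to 95.1, set as the call begins (left out, the last holds). The fingers move at their own pace and stop on an object; the grip force is fixed at half the most. Time passes only in rows, so rows that do not move let the fingers close. It gives the time, the measured TCP pose, the force, the opening and the grip force at its end, in the units of the state.
- monitor.state(): the state, without advancing time (a new reading comes with each control period).
- viewer.read_camera(name): name is "side" or "top"; returns the picture (400x640x3 uint8, red, green, blue); there is no depth.
- viewer.camera_info(name): a dict with "K" (3x3 intrinsics, pixels), "dist_coeffs" ([k1, k2, p1, p2, k3] as OpenCV has them; the pictures are not rectified), "camera_from_world" (4x4, takes a point from world to camera coordinates). Camera axes: x right, y down, z forward; pixel columns grow to the right and rows downward; lengths in mm; the calibration is good to about 2 mm. A picture is of the moment at which its call begins. camera_info takes no time and is no camera call.
- order.job_done(): hands the job in; it is judged then, once.
The state is a dict: "t": time; "joints": joint angles; "qvel": joint speeds; "tau": joint torques, N m; "eef_pos": TCP position; "tcp_rot": TCP orientation; "ft_force": force on the tool from outside, world axes, zero at the start; "moment": the same for the moment, N m; "opening": opening from 0.0 (shut) to 1.0 (fully open); "grip_force": force on a finger pad.
Only numpy, scipy, OpenCV 4.12 (cv2) and the standard library are available. Lean on these libraries where they do the work, as an engineer would, in place of code of your own. Each camera call takes 0.05 s, during which the arm holds its last target. There are 200 camera calls.

### The job

We are about to sail: stack the four metal canisters upright in the round wooden dock on the saloon table, one at a time from the widest to the narrowest, so that the largest sits in the dock's recess, each next one sits properly down in the dished top of the one below, and the knobbed one finishes on top. Leave the cup, the candle and the remote control where they are.

Things in the scene. Friction and masses are not known exactly. Their poses are not given: they have to be found in the camera images.
- large_center (a point): Centre (on the axis, half-way up) of the largest canister: upright round brushed-metal canister with a dark wood band, 68 mm across and 64 mm tall; its z axis is the upright axis. Its flat top is dished: a recess 4 mm deep and 62 mm across inside a raised 3 mm rim, to take the foot of the next size. The foot has a 2 mm chamfer.
- medium_center (a point): Centre (on the axis, half-way up) of the second-largest canister: upright round brushed-metal canister with a dark wood band, 56 mm across and 60 mm tall; its z axis is the upright axis. Its flat top is dished: a recess 4 mm deep and 50 mm across inside a raised 3 mm rim, to take the foot of the next size. The foot has a 2 mm chamfer.
- small_center (a point): Centre (on the axis, half-way up) of the third canister: upright round brushed-metal canister with a dark wood band, 44 mm across and 56 mm tall; its z axis is the upright axis. Its flat top is dished: a recess 4 mm deep and 38 mm across inside a raised 3 mm rim, to take the foot of the next size. The foot has a 2 mm chamfer.
- knobbed_center (a point): Centre (on the axis, half-way up) of the narrowest canister, the only one with a knob: upright round brushed-metal canister with a dark wood band, 32 mm across and 56 mm tall; its z axis is the upright axis. Straight body up to 40 mm above its foot, then a shoulder and a 12 mm wide wooden knob whose top is at 56 mm; nothing goes on it. The foot has a 2 mm chamfer.
- dock: Fixed round dark-wood dock, 110 mm across, with a round recess 76 mm across, its floor 6 mm above the table and its raised rim's top 12 mm above the table (rim 88 mm across at the top). Origin on the axis at the underside (table level), z up. It is fixed to the table, in a different place each time.
- cup: White ceramic cup, 72 mm across, 70 mm tall, a bystander; origin at the centre of its underside.
- candle: Candle in a glass jar with a wood band, 75 mm across, 87 mm tall, a bystander; origin at the centre of its underside.
- remote: Grey remote control lying flat, 42 x 110 x 18 mm, long along its own y, a bystander; origin at the centre of its underside.
Not all that is in view belongs to the job. What is shaped like the part that bears small_center but blue is not meant. Several things have the shape of the dock; the one meant has the colours described above.

How it is judged (in metres and radians):
On the way, in this order (a step that is already met when the one before it is completed fails the run):
1. the largest canister stands in the dock's recess (horizontal distance between large_center and dock below 0.007 m and z of large_center in the frame of dock between 0.035 and 0.041 m and angle between large_center's own z axis and vertical below 0.06 rad), for 0.2 s.
2. the second-largest stands in the top of the largest (all of step 1 and horizontal distance between medium_center and large_center below 0.007 m and z of medium_center in the frame of large_center between 0.055 and 0.061 m and angle between medium_center's own z axis and vertical below 0.06 rad), for 0.2 s.
3. the third stands in the top of the second (all of step 2 and horizontal distance between small_center and medium_center below 0.007 m and z of small_center in the frame of medium_center between 0.051 and 0.057 m and angle between small_center's own z axis and vertical below 0.06 rad), for 0.2 s.
4. the knobbed one stands in the top of the third (all of step 3 and horizontal distance between knobbed_center and small_center below 0.007 m and z of knobbed_center in the frame of small_center between 0.049 and 0.055 m and angle between knobbed_center's own z axis and vertical below 0.06 rad), for 0.2 s.
At the end, for the whole second after the job is handed in: All four canisters stand in one stack in the dock, widest to narrowest: each is within 7 mm of the axis of what it stands in, within 3 mm of its fully seated height, within 0.06 rad of upright, released and at rest (under 10 mm/s) (all of step 4 and linear speed of each of large, medium, small, knobbed below 0.01 m/s); the robot touches nothing.
It fails at once if the cup is moved by more than 30 mm (distance of cup from where it was at the start of the episode above 0.03 m).
It fails at once if the candle is moved by more than 30 mm (distance of candle from where it was at the start of the episode above 0.03 m).
It fails at once if the remote is moved by more than 30 mm (distance of remote from where it was at the start of the episode above 0.03 m).
It also fails if it takes over 102 s, if anything falls off the work surface, if the arm or the gripper's body presses on something with over 40 N, if the wrist force passes 120 N, or if a joint passes its speed limit or range.

## Working session

There is one attempt and no reset: what is moved stays moved. The work goes in short steps, Python scripts to look and compute and a tool call to move; the robot and the scene stay as the last step left them, time stands still between calls to the robot, and variables do not carry over. Pictures are saved under pics/ and viewed, at most 14 in all, crops included, and the job is handed in when it is done.

Besides the shell and the picture viewer there is one more tool, called after ">>>" as name(argument=value, ...), one argument or row to a line, values as JSON. move_arm: Moves the arm, as the interface text tells. Scaled input: -1 to 1 covers 0.15 m each way for a shift and pi/2 rad each way for a turn. Its arguments: {"type":"object","properties":{"moves":{"type":"array"},"claw":{"type":"number"}},"required":["moves"]}

```bash
mkdir -p pics; ls
python3 - <<'E'
from cell import monitor, viewer, order, env
import cv2
for n in("top","side"):
    cv2.imwrite(f"pics/{n}0.png",viewer.read_camera(n)[:,:,::-1])
    i=viewer.camera_info(n);print(n,i["K"],i["dist_coeffs"],i["camera_from_world"])
print(monitor.state())
E
```

```text
pics
top [[487.99127265   0.         314.0246692 ]
 [  0.         487.99127265 189.09436635]
 [  0.           0.           1.        ]] [-0.01306452  0.          0.          0.          0.        ] [[-1.61177983e-02 -9.99869241e-01  1.31084417e-03 -2.85295594e+00]
 [-9.94230028e-01  1.58878144e-02 -1.06085949e-01  4.63835239e+02]
 [ 1.06051251e-01 -3.01315257e-03 -9.94356100e-01  1.09592636e+03]
 [ 0.00000000e+00  0.00000000e+00  0.00000000e+00  1.00000000e+00]]
side [[377.01153591   0.         311.08754718]
 [  0.         377.01153591 200.72162708]
 [  0.           0.           1.        ]] [-0.07909501  0.          0.          0.          0.        ] [[ 9.97585203e-01 -6.70258421e-02 -1.82016099e-02 -4.43297361e+02]
 [-4.98435789e-02 -5.08395873e-01 -8.59679739e-01  6.87046966e+01]
 [ 4.83671351e-02  8.58511021e-01 -5.10509008e-01  9.07250244e+02]
 [ 0.00000000e+00  0.00000000e+00  0.00000000e+00  1.00000000e+00]]
{'t': 0.1, 'joints': array([-1.36360295e+00,  4.91505535e-01,  1.55939167e+00, -2.22782749e-05,
        1.09172098e+00, -1.05560462e-01]), 'qvel': array([ 0.00185597, -0.00130663, -0.00209737,  0.00058439, -0.00021173,
        0.0021087 ]), 'tau': array([ 2.79774787e-03, -6.13622904e+01, -2.58605307e+01,  6.94000209e-02,
        4.69980575e-02, -6.46603053e-05]), 'eef_pos': array([ 192.29399531, -594.44928865,  214.11521714]), 'tcp_rot': array([-3.14057075e+00, -8.84046600e-05,  3.12764073e-01]), 'ft_force': array([ 0.07300565,  0.58713119, -0.13768185]), 'moment': array([ 0.02017308, -0.05364671, -0.01796199]), 'grip_force': 0.0, 'opening': 1.0010674917821665}
```

View pics/top0.png

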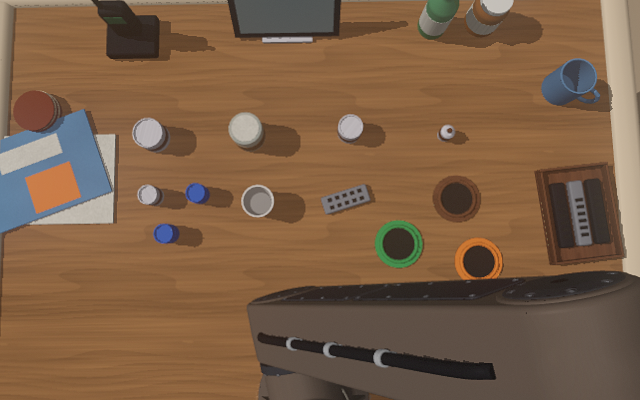

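View pics/side0.png

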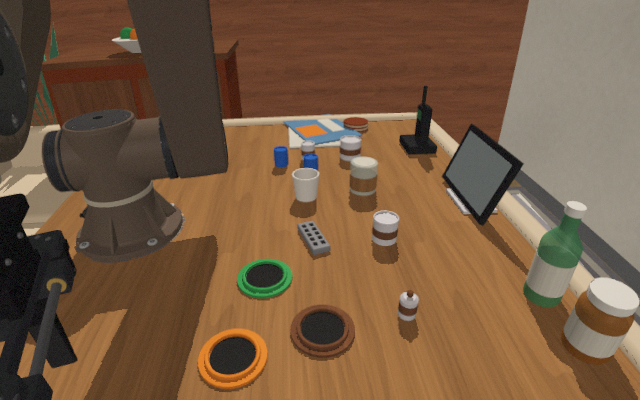

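Dock-shaped things in the top view: green (399,244), orange (479,260) and dark-brown (457,198). The brown one is the dock. Small-canister-shaped: metal (149,194), and blue (197,192) and (166,234). The metal one with the wood band is `small`. Large is at (150,134), medium at (350,128), knobbed at (447,132). I'll confirm these in one enlarged crop and measure.

```bash
cat > h.py <<'E'
from cell import monitor, viewer, order, env
import cv2, numpy as np
def ray(cam,uv,z):
    i=viewer.camera_info(cam);T=np.array(i["camera_from_world"]);R,t=T[:3,:3],T[:3,3]
    p=cv2.undistortPoints(np.array([[uv]],float),np.array(i["K"]),np.array(i["dist_coeffs"]))[0,0]
    d=R.T@np.array([p[0],p[1],1]);c=-R.T@t
    return (c+d*(z-c[2])/d[2])[:2]
def outline(cam,mask,z):
    """circle fit of a mask's hull cast onto plane z: centre, radius"""
    c,_=cv2.findContours(mask.astype(np.uint8),cv2.RETR_EXTERNAL,cv2.CHAIN_APPROX_NONE)
    h=max(c,key=cv2.contourArea)
    h=cv2.convexHull(h)[:,0]
    P=np.float32([ray(cam,p.astype(float),z) for p in h])
    (x,y),(a,b),_=cv2.fitEllipse(P)
    return np.round([x,y,a/2,b/2],1)
E
python3 - <<'E'
from h import *
im=viewer.read_camera("top");b=im[:,:,::-1].copy()
cv2.imwrite("pics/crop.png",cv2.resize(b[100:230,120:490],None,fx=2.15,fy=2.15,interpolation=cv2.INTER_CUBIC))
hsv=cv2.cvtColor(im,cv2.COLOR_RGB2HSV)
def roi(m,u,v,r):
    o=np.zeros_like(m);o[v-r:v+r,u-r:u+r]=m[v-r:v+r,u-r:u+r];return o
metal=(hsv[:,:,1]<75)&(hsv[:,:,2]>90)
for n,u,v,r,z in(("large",150,134,25,64),("medium",350,128,22,60),("small",149,194,18,56),("knob",447,132,14,40),("candle",246,130,28,87),("cup",258,201,24,70)):
    print(n,outline("top",roi(metal,u,v,r),z),ray("top",(u,v),z))
dk=(hsv[:,:,2]<60)
print("dock recess",outline("top",roi(dk,457,198,20),6))
dk=(hsv[:,:,2]<105)
print("dock outer",outline("top",roi(dk,457,198,26),6))
cv2.imwrite("pics/m.png",np.hstack([metal[100:230,120:490]*255]))
E
```

```text
large [591.8 360.4  34.3  38. ] [589.7952186  356.01621934]
medium [597.7 -92.   28.4  33.9] [597.16772272 -93.51827092]
small [454.9 361.6  22.2  24.8] [455.2645097  358.22437248]
knob [ 590.1 -318.3   16.4   17.3] [ 589.08290474 -317.76951946]
candle [592.1 138.9  36.8  39.7] [590.01275097 137.21069388]
cup [435.6 115.   36.2  36.3] [434.55739265 113.3519557 ]
dock recess [ 439.6 -341.3   34.7   35.2]
dock outer [ 435.3 -344.3   47.3   56.6][ WARN:0@0.338] global loadsave.cpp:1063 imwrite_ Unsupported depth image for selected encoder is fallbacked to CV_8U.
```

View pics/crop.png

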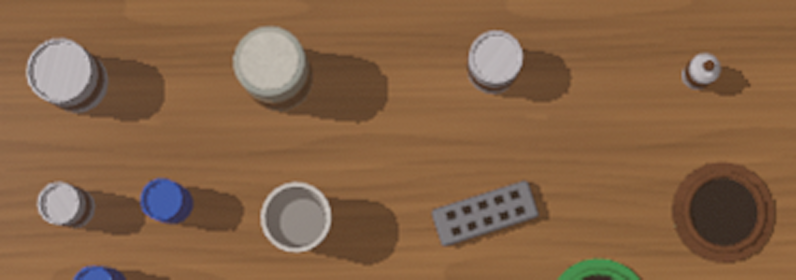

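View pics/m.png

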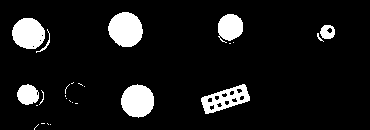

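The crop confirms it: large (60,72), candle (270,62), medium (496,60) and knobbed (703,68) in the top row; metal small (62,203) beside blue (166,200); brown dock (723,210). Bands at the foot widened the masks, so I'll refine by keeping the top discs only.

Run:
```python
from h import *
im=viewer.read_camera("top")
hsv=cv2.cvtColor(im,cv2.COLOR_RGB2HSV)
metal=((hsv[:,:,1]<75)&(hsv[:,:,2]>90)).astype(np.uint8)
def comp(m,u,v):
    n,l=cv2.connectedComponents(m,connectivity=4);return l==l[v,u]
op=cv2.morphologyEx(metal,cv2.MORPH_OPEN,np.ones((4,4),np.uint8))
for n,u,v,z in(("large",148,132,64),("medium",350,127,60),("small",149,193,56),("knob",445,132,40),("candle",246,130,87)):
    m=comp(op,u,v);print(n,outline("top",m,z),m.sum())
def dk(thr,lo,z,r):
    o=np.zeros(im.shape[:2],np.uint8);R=slice(198-r,198+r);C=slice(457-r,457+r)
    o[R,C]=((hsv[R,C,2]<thr));
    o=cv2.morphologyEx(o,cv2.MORPH_OPEN,np.ones((3,3),np.uint8));return outline("top",comp(o,457,198),z)
for t in(50,60,70): print("recess",dk(t,0,6,24))
for t in(90,100,110,120): print("outer",dk(t,0,10,30))
print(hsv[198,425:490:2,2])
# knob from the knob's top itself
k=(hsv[120:145,435:460,1]>90)&(hsv[120:145,435:460,2]<110);print(np.argwhere(k).tolist()[:40])
```

```text
large [589.8 358.3  34.4  37.5] 776
medium [598.1 -95.7  28.4  30.3] 528
small [452.3 359.6  21.8  24.7] 339
knob [ 586.9 -319.3   15.3   16.9] 123
candle [590.  136.5  36.7  39.7] 934Traceback (most recent call last):
  File "<stdin>", line 14, in <module>
  File "<stdin>", line 13, in dk
  File "h.py", line 14, in outline
    (x,y),(a,b),_=cv2.fitEllipse(P)
                  ~~~~~~~~~~~~~~^^^
cv2.error: OpenCV(4.12.0) /io/opencv/modules/imgproc/src/shapedescr.cpp:361: error: (-201:Incorrect size of input array) There should be at least 5 points to fit the ellipse in function 'fitEllipseNoDirect'
```

Run:
```python
from h import *
im=viewer.read_camera("top")
print(im[198,428:488].tolist()[::1][0:14]); print(im[198,474:488].tolist())
hsv=cv2.cvtColor(im,cv2.COLOR_RGB2HSV)
for cam,u,v,r in(("top",457,198,22),("side",323,329,26)):
    h=cv2.cvtColor(viewer.read_camera(cam),cv2.COLOR_RGB2GRAY)
    for t in(45,55,65):
        o=np.zeros(h.shape,np.uint8);R=slice(v-r,v+r);C=slice(u-r,u+r);o[R,C]=h[R,C]<t
        o=cv2.morphologyEx(o,cv2.MORPH_OPEN,np.ones((3,3),np.uint8))
        if o.sum()>50: print(cam,t,outline(cam,o,6),o.sum())
    # outer edge: not table-coloured; row/col profile
    g=cv2.GaussianBlur(h,(3,3),0);print(g[v,u-40:u+40].tolist());print(g[v-40:v+40,u].tolist())
```

```text
[[144, 102, 64], [144, 101, 63], [144, 102, 65], [145, 103, 64], [123, 86, 54], [99, 66, 44], [101, 66, 44], [101, 66, 44], [101, 66, 45], [103, 67, 46], [110, 72, 48], [110, 71, 48], [85, 56, 35], [57, 40, 26]]
[[108, 69, 46], [93, 61, 41], [78, 50, 32], [100, 66, 42], [108, 70, 48], [103, 68, 46], [94, 64, 41], [129, 90, 56], [137, 97, 61], [135, 95, 59], [136, 96, 60], [136, 95, 60], [135, 94, 58], [137, 96, 60]]
top 55 [ 439.4 -341.2   35.6   36.2] 753
top 65 [ 439.8 -341.4   36.8   37.6] 798
[112, 111, 111, 111, 111, 111, 111, 111, 110, 110, 110, 110, 110, 111, 107, 92, 78, 73, 74, 74, 76, 79, 77, 64, 50, 46, 48, 49, 49, 49, 49, 49, 49, 49, 48, 48, 48, 48, 49, 49, 49, 49, 49, 48, 48, 48, 49, 49, 49, 49, 49, 49, 49, 48, 52, 63, 73, 75, 68, 63, 69, 75, 74, 79, 93, 103, 104, 103, 104, 104, 104, 104, 104, 105, 105, 105, 105, 105, 106, 106]
[112, 110, 105, 101, 101, 102, 104, 104, 103, 103, 104, 106, 106, 108, 110, 113, 110, 98, 84, 80, 80, 80, 79, 72, 62, 54, 50, 49, 48, 48, 48, 49, 49, 49, 49, 49, 49, 49, 49, 49, 49, 48, 49, 49, 49, 49, 49, 48, 49, 49, 49, 49, 49, 49, 49, 53, 63, 7
[... 216 characters left out ...]
38.    38.3] 1407
[124, 123, 124, 126, 127, 124, 116, 102, 90, 86, 85, 84, 79, 73, 77, 84, 84, 73, 54, 42, 40, 40, 41, 41, 40, 38, 38, 38, 39, 40, 41, 40, 39, 40, 42, 42, 41, 41, 42, 42, 42, 42, 43, 43, 41, 40, 40, 38, 38, 39, 41, 41, 41, 41, 41, 40, 41, 42, 41, 41, 49, 68, 83, 87, 83, 79, 83, 89, 89, 89, 91, 102, 120, 129, 127, 126, 122, 119, 117, 118]
[119, 119, 119, 119, 119, 118, 119, 121, 121, 121, 121, 122, 122, 121, 118, 105, 90, 85, 83, 76, 64, 52, 41, 33, 34, 38, 40, 40, 38, 37, 38, 39, 38, 39, 40, 40, 39, 40, 40, 41, 42, 41, 40, 39, 37, 37, 39, 40, 40, 41, 41, 40, 39, 40, 46, 61, 75, 76, 67, 59, 56, 53, 59, 75, 85, 83, 71, 62, 63, 69, 74, 89, 110, 118, 118, 118, 118, 118, 118, 118]
```

>>> move_arm(
  moves=[0, 0, 0, 0.0995, 0, 0, 0, 0.0995, 0.3, -0.25, 0, 0, 0.3, -0.25, 0, 0, 0.3, -0.25, 0, 0, 0.3, -0.25, 0, 0, 0.3, -0.25, 0, 0, 0.3, -0.25, 0, 0, 0.3, -0.25, 0, 0, 0.3, -0.25, 0, 0],
  claw=95,
)

```text
t: 1.6
eef_pos: [553.7, -293.2, 214.7]
tcp_rot: [3.141, -0.0, 0.0]
ft_force: [0.3, -0.5, -0.1]
opening: 0.999
grip_force: 0.0
```

>>> move_arm(
  moves=[0, -0.4, 0, 0, 0, -0.4, 0, 0, 0, -0.4, 0, 0, 0, -0.4, 0, 0, 0, -0.4, 0, 0, 0, -0.4, 0, 0, 0, -0.4, 0, 0, 0, -0.4, 0, 0, 0.12, -0.4, 0, 0, 0.12, -0.4, 0, 0],
)

```text
t: 2.85
eef_pos: [588.3, 307.3, 214.9]
tcp_rot: [-3.142, -0.001, 0.0]
ft_force: [0.1, -0.4, -0.6]
opening: 0.999
grip_force: 0.0
```

>>> move_arm(
  moves=[0, -0.35, 0, 0, 0, 0, 0, 0],
)

```text
t: 3.1
eef_pos: [587.3, 360.9, 213.7]
tcp_rot: [-3.142, 0.001, 0.004]
ft_force: [-0.3, 0.4, -0.7]
opening: 1.001
grip_force: 0.0
```

>>> move_arm(
  moves=[0.025, 0, 0.3, 0, 0, 0, 0.3, 0, 0, 0, 0.2, 0, 0, 0, 0.2, 0, 0, 0, 0.15, 0, 0, 0, 0.1, 0, 0, 0, 0, 0],
)

```text
t: 3.98
eef_pos: [591.6, 357.0, 26.4]
tcp_rot: [3.141, 0.001, -0.0]
ft_force: [0.0, 0.4, 0.1]
opening: 1.001
grip_force: 0.0
```

>>> move_arm(
  moves=[0, 0, 0, 0, 0, 0, 0, 0, 0, 0, 0, 0, 0, 0, 0, 0, 0, 0, 0, 0, 0, 0, 0, 0, 0, 0, 0, 0, 0, 0, 0, 0],
  claw=60,
)

```text
t: 4.97
eef_pos: [592.2, 358.3, 28.1]
tcp_rot: [-3.14, -0.002, 0.0]
ft_force: [-1.0, 5.9, 5.9]
opening: 0.709
grip_force: 30.0
```

>>> move_arm(
  moves=[0, 0, 0, 0, 0, 0, 0, 0, 0, 0, 0, 0],
  claw=85,
)

```text
t: 5.35
eef_pos: [591.7, 357.3, 26.8]
tcp_rot: [3.141, 0.001, 0.0]
ft_force: [1.0, -1.0, -0.1]
opening: 0.89
grip_force: 0.0
```

>>> move_arm(
  moves=[0, 0, 0, -0.1111, 0, 0, 0, -0.1111, 0, 0, 0, -0.1111, 0, 0, 0, -0.1111, 0, 0, 0, -0.1111, 0, 0, 0, -0.1111, 0, 0, 0, -0.1111, 0, 0, 0, -0.1111, 0, 0, 0, -0.1112, 0, 0, 0, 0],
)

```text
t: 6.6
eef_pos: [591.7, 357.4, 26.9]
tcp_rot: [-3.141, 0.0, 1.57]
ft_force: [0.7, -0.1, -0.1]
opening: 0.892
grip_force: 0.0
```

>>> move_arm(
  moves=[0, 0, 0, 0, 0, 0, 0, 0, 0, 0, 0, 0, 0, 0, 0, 0, 0, 0, 0, 0, 0, 0, 0, 0],
  claw=60,
)

```text
t: 7.35
eef_pos: [592.0, 357.7, 27.2]
tcp_rot: [3.141, -0.0, 1.571]
ft_force: [2.1, 0.5, 0.5]
opening: 0.702
grip_force: 30.0
```

>>> move_arm(
  moves=[0, 0, -0.1, 0, 0, 0, -0.3, 0, 0, 0, -0.3, 0, 0, 0, -0.17, 0, -0.388, -0.085, 0, 0, -0.388, -0.085, 0, 0, -0.388, -0.085, 0, 0, -0.388, -0.085, 0, 0, -0.388, -0.085, 0, 0, -0.388, -0.085, 0, 0],
)

```text
t: 8.6
eef_pos: [514.3, 6.9, 158.3]
tcp_rot: [-3.141, 0.0, 1.571]
ft_force: [1.2, -1.1, -3.3]
opening: 0.708
grip_force: 30.0
```

>>> move_arm(
  moves=[-0.388, -0.085, 0, 0, -0.388, -0.085, 0, 0, -0.388, -0.085, 0, 0, -0.388, -0.085, 0, 0, -0.388, -0.085, 0, 0, -0.25, -0.085, 0, 0, -0.1, 0, 0, 0, 0, 0, 0, 0, 0, 0, 0, 0],
)

```text
t: 9.72
eef_pos: [439.2, -333.8, 157.7]
tcp_rot: [-3.141, -0.001, 1.572]
ft_force: [-0.3, -0.7, -4.0]
opening: 0.707
grip_force: 30.0
```

Run:
```python
from h import *
s=viewer.read_camera("side");cv2.imwrite("pics/s1.png",cv2.resize(s[180:400,180:480,::-1],None,fx=2.6,fy=2.6))
print(monitor.state()["eef_pos"],monitor.state()["opening"],monitor.state()["ft_force"])
```

```text
[ 439.27944643 -333.7391834   157.75819014] 0.7051063779448976 [ 0.2169946  -0.33654031 -3.16564158]
```

View pics/s1.png

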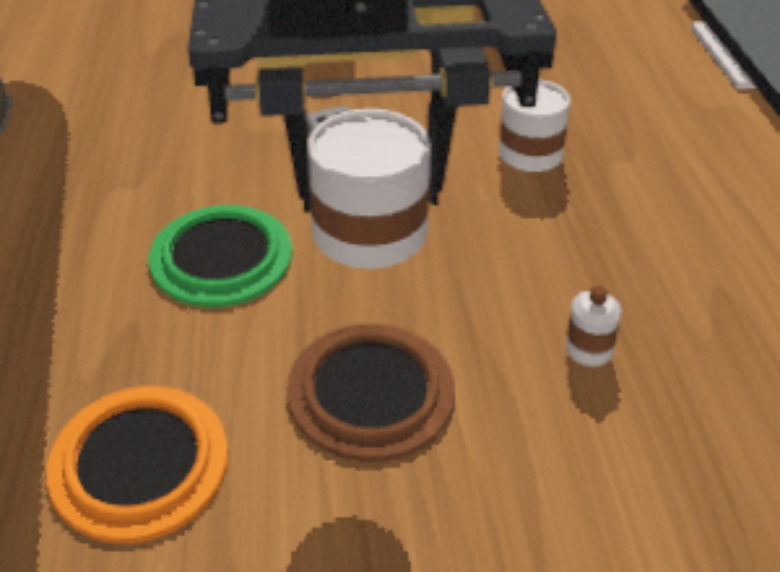

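The canister hangs upright at crop (370,190) with the dock at (371,395), so it's aligned across. I'll descend.

>>> move_arm(
  moves=[-0.038, 0.005, 0.2, 0, 0, 0, 0.3, 0, 0, 0, 0.2, 0, 0, 0, 0.08, 0, 0, 0, 0, 0, 0, 0, 0, 0],
)

```text
t: 10.52
eef_pos: [440.3, -341.0, 41.8]
tcp_rot: [3.14, 0.001, 1.571]
ft_force: [0.3, 0.0, -3.0]
opening: 0.707
grip_force: 30.0
```

>>> move_arm(
  moves=[0, 0, 0.012, 0, 0, 0, 0.012, 0, 0, 0, 0.012, 0, 0, 0, 0.01, 0, 0, 0, 0, 0],
)

```text
t: 11.15
eef_pos: [439.7, -340.8, 33.6]
tcp_rot: [-3.141, -0.0, 1.571]
ft_force: [0.4, 0.0, -3.3]
opening: 0.709
grip_force: 30.0
```

>>> move_arm(
  moves=[0, 0, 0.008, 0, 0, 0, 0.006, 0, 0, 0, 0, 0],
)

```text
t: 11.52
eef_pos: [439.8, -340.9, 33.0]
tcp_rot: [3.141, 0.001, 1.571]
ft_force: [-1.7, 3.5, 14.9]
opening: 0.709
grip_force: 30.0
```

Run:
```python
from h import *
s=viewer.read_camera("side");cv2.imwrite("pics/s2.png",cv2.resize(s[180:400,180:480,::-1],None,fx=2.6,fy=2.6))
```

```text
(no output)
```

View pics/s2.png

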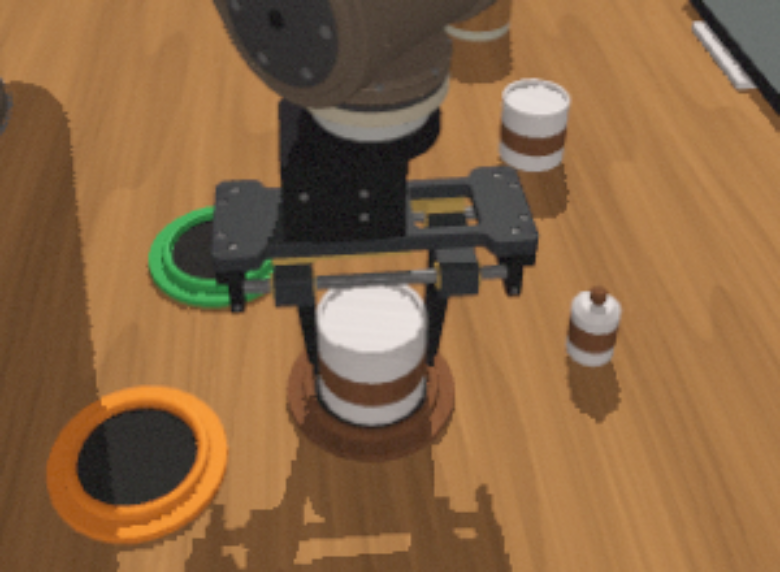

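Large is seated in the dock at crop (370,385): TCP height 33 and contact force match the floor. Release, then on to the medium.

>>> move_arm(
  moves=[0, 0, -0.005, 0, 0, 0, 0, 0, 0, 0, 0, 0, 0, 0, 0, 0],
  claw=95,
)

```text
t: 12.08
eef_pos: [439.7, -340.8, 32.3]
tcp_rot: [-3.142, -0.0, 1.571]
ft_force: [0.3, -0.1, -0.3]
opening: 0.991
grip_force: 0.0
```

>>> move_arm(
  moves=[0, 0, -0.1, 0, 0, 0, -0.35, 0, 0, 0, -0.35, 0, 0.3, 0.19, 0, 0, 0.3, 0.19, 0, 0, 0.3, 0.19, 0, 0, 0.3, 0.19, 0, 0, 0.3, 0.19, 0, 0, 0.14, 0.1, 0, 0, 0, 0, 0, 0],
)

```text
t: 13.32
eef_pos: [597.8, -93.3, 153.1]
tcp_rot: [3.141, 0.0, 1.574]
ft_force: [-0.3, -0.4, 0.1]
opening: 0.997
grip_force: 0.0
```

>>> move_arm(
  moves=[-0.01, 0, 0.3, 0, 0, 0, 0.3, 0, 0, 0, 0.17, 0, 0, 0, 0.077, 0, 0, 0, 0, 0],
)

```text
t: 13.95
eef_pos: [597.0, -96.9, 25.6]
tcp_rot: [-3.141, 0.0, 1.57]
ft_force: [0.9, -0.8, 0.4]
opening: 0.999
grip_force: 0.0
```

>>> move_arm(
  moves=[0, 0, 0, 0, 0, 0, 0, 0, 0, 0, 0, 0, 0, 0, 0, 0, 0, 0, 0, 0, 0, 0, 0, 0, 0, 0, 0, 0, 0, 0, 0, 0, 0, 0, 0, 0],
  claw=48,
)

```text
t: 15.08
eef_pos: [597.8, -96.4, 25.7]
tcp_rot: [3.14, 0.0, 1.571]
ft_force: [4.4, 0.2, 5.5]
opening: 0.583
grip_force: 30.0
```

>>> move_arm(
  moves=[0, 0, 0, 0, 0, 0, 0, 0, 0, 0, 0, 0],
  claw=75,
)

```text
t: 15.45
eef_pos: [596.7, -96.2, 25.0]
tcp_rot: [-3.14, -0.0, 1.571]
ft_force: [-0.2, -0.1, -0.3]
opening: 0.78
grip_force: 0.0
```

>>> move_arm(
  moves=[0, 0, 0, 0.1111, 0, 0, 0, 0.1111, 0, 0, 0, 0.1111, 0, 0, 0, 0.1111, 0, 0, 0, 0.1111, 0, 0, 0, 0.1111, 0, 0, 0, 0.1111, 0, 0, 0, 0.1111, 0, 0, 0, 0.1112, 0, 0, 0, 0],
)

```text
t: 16.7
eef_pos: [596.9, -96.3, 25.1]
tcp_rot: [-3.142, 0.001, 0.001]
ft_force: [0.0, -0.0, 0.4]
opening: 0.788
grip_force: 0.0
```

>>> move_arm(
  moves=[0, 0, 0, 0, 0, 0, 0, 0, 0, 0, 0, 0, 0, 0, 0, 0, 0, 0, 0, 0, 0, 0, 0, 0],
  claw=48,
)

```text
t: 17.45
eef_pos: [597.1, -96.2, 25.3]
tcp_rot: [3.142, 0.0, 0.0]
ft_force: [0.9, 1.2, 0.3]
opening: 0.584
grip_force: 30.0
```

>>> move_arm(
  moves=[0, 0, -0.1, 0, 0, 0, -0.3, 0, 0, 0, -0.333, 0, -0.175, 0.272, 0, 0, -0.175, 0.272, 0, 0, -0.175, 0.272, 0, 0, -0.175, 0.272, 0, 0, -0.175, 0.272, 0, 0, -0.173, 0.271, 0, 0, 0, 0, 0, 0],
)

```text
t: 18.7
eef_pos: [438.4, -343.5, 136.1]
tcp_rot: [3.141, -0.0, -0.004]
ft_force: [0.3, -0.3, -2.8]
opening: 0.587
grip_force: 30.0
```

>>> move_arm(
  moves=[0, 0, 0, 0, 0, 0, 0, 0, 0, 0, 0, 0],
)

```text
t: 19.08
eef_pos: [440.5, -340.2, 135.4]
tcp_rot: [3.141, 0.0, 0.002]
ft_force: [-0.4, 0.4, -1.1]
opening: 0.59
grip_force: 30.0
```

>>> move_arm(
  moves=[-0.003, 0.003, 0.12, 0, 0, 0, 0.1, 0, 0, 0, 0.03, 0, 0, 0, 0, 0, 0, 0, 0, 0],
)

```text
t: 19.7
eef_pos: [439.8, -341.5, 98.2]
tcp_rot: [3.141, -0.0, 0.0]
ft_force: [-0.8, 0.8, -3.3]
opening: 0.582
grip_force: 30.0
```

>>> move_arm(
  moves=[0, 0, 0.012, 0, 0, 0, 0.012, 0, 0, 0, 0.012, 0, 0, 0, 0.008, 0, 0, 0, 0, 0],
)

```text
t: 20.32
eef_pos: [439.6, -341.4, 91.3]
tcp_rot: [3.141, -0.0, 0.0]
ft_force: [-0.9, 0.8, -0.6]
opening: 0.588
grip_force: 30.0
```

>>> move_arm(
  moves=[0, 0, 0.007, 0, 0, 0, 0, 0],
)

```text
t: 20.58
eef_pos: [439.8, -341.6, 91.2]
tcp_rot: [3.141, -0.001, 0.0]
ft_force: [-2.8, 2.6, 11.6]
opening: 0.584
grip_force: 30.0
```

Run:
```python
from h import *
s=viewer.read_camera("side");cv2.imwrite("pics/s3.png",cv2.resize(s[180:400,240:420,::-1],None,fx=2.7,fy=2.7))
```

```text
(no output)
```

View pics/s3.png

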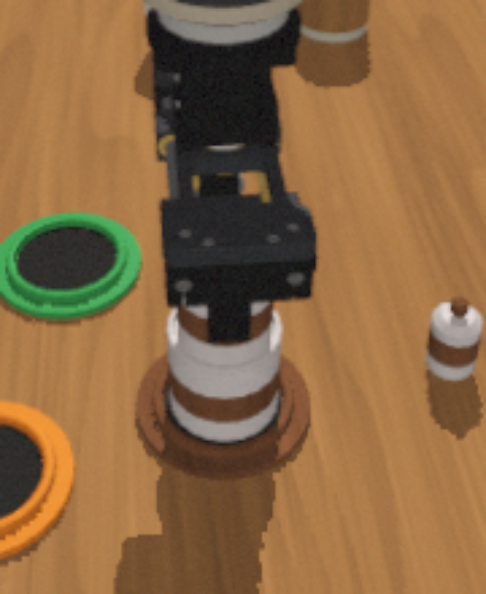

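Medium is in the dish of the large at crop (225,330), with height 91.2 as computed. Release and fetch the small.

>>> move_arm(
  moves=[0, 0, -0.006, 0, 0, 0, 0, 0, 0, 0, 0, 0, 0, 0, 0, 0],
  claw=90,
)

```text
t: 21.12
eef_pos: [439.6, -341.4, 90.9]
tcp_rot: [-3.142, 0.0, 0.0]
ft_force: [-0.5, 0.5, -0.4]
opening: 0.927
grip_force: 0.0
```

>>> move_arm(
  moves=[0, 0, -0.1, 0, 0, 0, -0.35, 0, 0, 0, -0.2, 0, 0.15, -0.36, 0, 0, 0.15, -0.36, 0, 0, 0, -0.38, 0, 0, 0, -0.38, 0, 0, 0, -0.38, 0, 0, 0, -0.38, 0, 0, 0, -0.38, 0, 0],
)

```text
t: 22.38
eef_pos: [484.4, 53.4, 189.7]
tcp_rot: [3.141, -0.001, 0.0]
ft_force: [1.8, -0.6, -0.8]
opening: 0.95
grip_force: 0.0
```

>>> move_arm(
  moves=[0, -0.38, 0, 0, 0, -0.38, 0, 0, 0, -0.38, 0, 0, -0.1, -0.38, 0, 0, -0.11, -0.38, 0, 0, 0, -0.16, 0, 0, 0, 0, 0, 0, 0, 0, 0, 0],
)

```text
t: 23.38
eef_pos: [453.3, 359.5, 188.7]
tcp_rot: [3.141, -0.0, -0.001]
ft_force: [0.1, -0.3, 0.2]
opening: 0.946
grip_force: 0.0
```

>>> move_arm(
  moves=[0, 0, 0.35, 0, 0, 0, 0.35, 0, 0, 0, 0.2, 0, 0, 0, 0.15, 0, 0, 0, 0.06, 0, 0, 0, 0, 0],
)

```text
t: 24.12
eef_pos: [453.3, 359.8, 22.1]
tcp_rot: [3.141, 0.0, -0.001]
ft_force: [0.1, 0.5, -0.2]
opening: 0.95
grip_force: 0.0
```

>>> move_arm(
  moves=[0, 0, 0, 0, 0, 0, 0, 0, 0, 0, 0, 0, 0, 0, 0, 0, 0, 0, 0, 0, 0, 0, 0, 0, 0, 0, 0, 0, 0, 0, 0, 0, 0, 0, 0, 0],
  claw=38,
)

```text
t: 25.25
eef_pos: [453.1, 360.8, 22.1]
tcp_rot: [-3.141, -0.0, 0.0]
ft_force: [0.9, 2.6, 3.1]
opening: 0.46
grip_force: 30.0
```

>>> move_arm(
  moves=[0, 0, 0, 0, 0, 0, 0, 0, 0, 0, 0, 0],
  claw=64,
)

```text
t: 25.62
eef_pos: [452.7, 360.4, 21.8]
tcp_rot: [3.141, 0.001, 0.0]
ft_force: [-1.1, 0.2, -0.5]
opening: 0.661
grip_force: 0.0
```

>>> move_arm(
  moves=[0, 0, 0, -0.1111, 0, 0, 0, -0.1111, 0, 0, 0, -0.1111, 0, 0, 0, -0.1111, 0, 0, 0, -0.1111, 0, 0, 0, -0.1111, 0, 0, 0, -0.1111, 0, 0, 0, -0.1111, 0, 0, 0, -0.1112, 0, 0, 0, 0],
)

```text
t: 26.88
eef_pos: [452.9, 360.5, 21.9]
tcp_rot: [-3.141, 0.0, 1.57]
ft_force: [-0.5, -0.4, 0.5]
opening: 0.67
grip_force: 0.0
```

>>> move_arm(
  moves=[0, 0, 0, 0, 0, 0, 0, 0, 0, 0, 0, 0, 0, 0, 0, 0, 0, 0, 0, 0, 0, 0, 0, 0],
  claw=38,
)

```text
t: 27.62
eef_pos: [453.1, 360.6, 22.0]
tcp_rot: [3.141, -0.0, 1.571]
ft_force: [1.0, 0.1, 0.7]
opening: 0.455
grip_force: 30.0
```

>>> move_arm(
  moves=[0, 0, -0.1, 0, 0, 0, -0.3, 0, 0, 0, -0.35, 0, 0, 0, -0.25, 0, -0.36, 0.15, 0, 0, -0.36, 0.15, 0, 0, -0.38, 0, 0, 0, -0.38, 0, 0, 0, -0.38, 0, 0, 0, -0.38, 0, 0, 0],
)

```text
t: 28.88
eef_pos: [497.5, 22.9, 172.9]
tcp_rot: [3.141, 0.0, 1.571]
ft_force: [2.0, -0.1, -1.1]
opening: 0.458
grip_force: 30.0
```

>>> move_arm(
  moves=[-0.38, 0, 0, 0, -0.38, 0, 0, 0, -0.38, 0, 0, 0, -0.38, 0, 0, 0, -0.36, -0.19, 0, 0, -0.36, -0.199, 0, 0, -0.15, 0, 0, 0, -0.049, 0, 0, 0, 0, 0, 0, 0, 0, 0, 0, 0],
)

```text
t: 30.12
eef_pos: [440.2, -339.9, 172.1]
tcp_rot: [-3.141, -0.0, 1.573]
ft_force: [0.5, 0.8, -1.9]
opening: 0.46
grip_force: 30.0
```

>>> move_arm(
  moves=[0, 0, 0, 0, 0, 0, 0, 0],
)

```text
t: 30.38
eef_pos: [439.9, -340.7, 172.1]
tcp_rot: [-3.142, -0.0, 1.572]
ft_force: [-0.6, 0.2, -1.0]
opening: 0.456
grip_force: 30.0
```

>>> move_arm(
  moves=[-0.004, 0, 0.08, 0, 0, 0, 0.06, 0, 0, 0, 0, 0, 0, 0, 0.012, 0, 0, 0, 0.012, 0, 0, 0, 0.012, 0, 0, 0, 0.01, 0, 0, 0, 0, 0],
)

```text
t: 31.38
eef_pos: [439.7, -341.9, 144.1]
tcp_rot: [3.142, 0.0, 1.571]
ft_force: [0.0, -0.1, -1.4]
opening: 0.461
grip_force: 30.0
```

>>> move_arm(
  moves=[0, 0, 0.006, 0, 0, 0, 0, 0],
)

```text
t: 31.62
eef_pos: [439.8, -342.0, 144.0]
tcp_rot: [3.141, 0.001, 1.571]
ft_force: [-1.0, 1.3, 6.9]
opening: 0.46
grip_force: 30.0
```

Run:
```python
from h import *
s=viewer.read_camera("side");cv2.imwrite("pics/s4.png",cv2.resize(s[180:400,240:420,::-1],None,fx=2.7,fy=2.7))
```

```text
(no output)
```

View pics/s4.png

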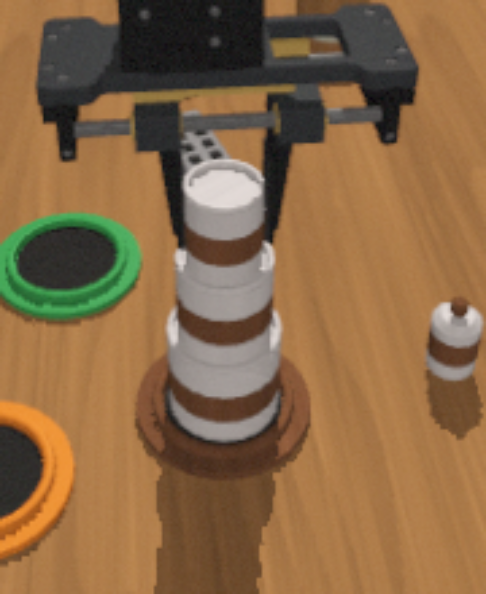

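Small is seated in the medium's dish at crop (222,250); the stack is straight. Release and go to the knobbed one.

>>> move_arm(
  moves=[0, 0, -0.006, 0, 0, 0, 0, 0, 0, 0, 0, 0],
  claw=80,
)

```text
t: 32.05
eef_pos: [439.7, -341.9, 144.1]
tcp_rot: [-3.142, 0.0, 1.571]
ft_force: [-1.4, -0.2, 0.7]
opening: 0.715
grip_force: 0.0
```

>>> move_arm(
  moves=[0, 0, -0.1, 0, 0, 0, -0.25, 0, 0, 0, -0.15, 0, 0.05, 0.33, 0, 0, 0.05, 0.33, 0, 0, 0.05, 0.323, 0, 0, 0, 0, 0, 0, 0, 0, 0, 0, 0, 0, 0, 0],
)

```text
t: 33.17
eef_pos: [586.3, -319.7, 219.8]
tcp_rot: [3.141, 0.0, 1.57]
ft_force: [0.3, 0.2, 0.4]
opening: 0.841
grip_force: 0.0
```

>>> move_arm(
  moves=[0, 0, 0.3, 0, 0, 0, 0.3, 0, 0, 0, 0, 0, 0, 0, 0, 0],
)

```text
t: 33.67
eef_pos: [587.5, -320.1, 131.2]
tcp_rot: [3.14, 0.001, 1.57]
ft_force: [0.2, -0.3, -0.2]
opening: 0.84
grip_force: 0.0
```

Run:
```python
from h import *
s=viewer.read_camera("side");cv2.imwrite("pics/s5.png",cv2.resize(s[100:400,200:540,::-1],None,fx=2,fy=2))
s=monitor.state();print(s["eef_pos"],s["ft_force"])
```

```text
[ 587.70274542 -320.07722555  131.478601  ] [ 0.07749848 -0.78813838  0.66018997]
```

View pics/s5.png

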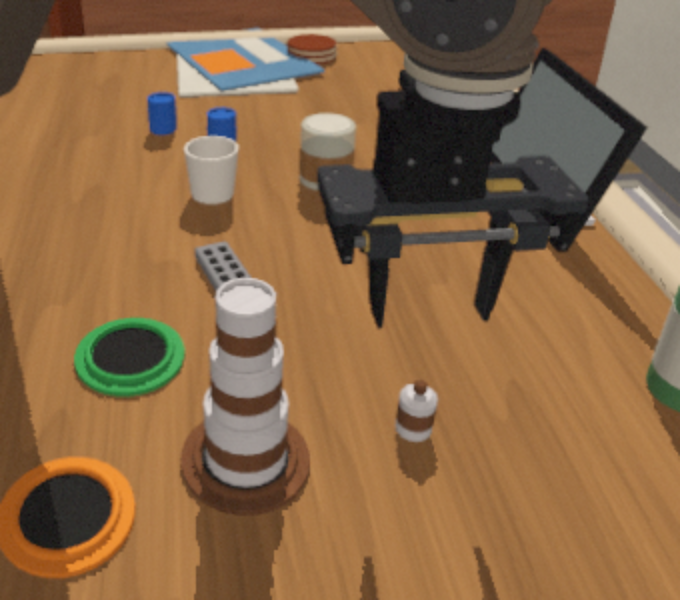

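The stack stands straight at (245,390), the knobbed canister is at (416,412), and the gripper is clear of the stack. I'll descend onto it.

>>> move_arm(
  moves=[0, 0, 0.25, 0, 0, 0, 0.25, 0, 0, 0, 0.2, 0, 0, 0, 0.097, 0, 0, 0, 0, 0],
)

```text
t: 34.35
eef_pos: [587.4, -319.6, 10.2]
tcp_rot: [3.141, 0.0, 1.571]
ft_force: [-0.2, -0.1, 0.8]
opening: 0.84
grip_force: 0.0
```

>>> move_arm(
  moves=[0, 0, 0, 0, 0, 0, 0, 0, 0, 0, 0, 0, 0, 0, 0, 0, 0, 0, 0, 0, 0, 0, 0, 0, 0, 0, 0, 0, 0, 0, 0, 0, 0, 0, 0, 0],
  claw=26,
)

```text
t: 35.48
eef_pos: [587.3, -319.4, 9.7]
tcp_rot: [3.141, 0.0, 1.571]
ft_force: [0.6, 0.2, 1.9]
opening: 0.329
grip_force: 30.0
```

>>> move_arm(
  moves=[0, 0, 0, 0, 0, 0, 0, 0, 0, 0, 0, 0],
  claw=52,
)

```text
t: 35.85
eef_pos: [587.0, -319.3, 9.4]
tcp_rot: [-3.141, -0.0, 1.571]
ft_force: [-1.0, 0.1, -0.3]
opening: 0.538
grip_force: 0.0
```

>>> move_arm(
  moves=[0, 0, 0, 0.1111, 0, 0, 0, 0.1111, 0, 0, 0, 0.1111, 0, 0, 0, 0.1111, 0, 0, 0, 0.1111, 0, 0, 0, 0.1111, 0, 0, 0, 0.1111, 0, 0, 0, 0.1111, 0, 0, 0, 0.1112, 0, 0, 0, 0],
)

```text
t: 37.1
eef_pos: [587.1, -319.3, 9.5]
tcp_rot: [-3.142, 0.0, 0.001]
ft_force: [-0.5, -0.1, -0.3]
opening: 0.544
grip_force: 0.0
```

>>> move_arm(
  moves=[0, 0, 0, 0, 0, 0, 0, 0, 0, 0, 0, 0, 0, 0, 0, 0, 0, 0, 0, 0, 0, 0, 0, 0],
  claw=26,
)

```text
t: 37.85
eef_pos: [587.1, -319.3, 9.6]
tcp_rot: [3.142, 0.0, 0.0]
ft_force: [0.4, 0.3, -0.1]
opening: 0.329
grip_force: 30.0
```

>>> move_arm(
  moves=[0, 0, -0.1, 0, 0, 0, -0.3, 0, 0, 0, -0.35, 0, 0, 0, -0.35, 0, 0, 0, -0.267, 0, 0, 0, 0, 0],
)

```text
t: 38.6
eef_pos: [588.0, -319.8, 219.3]
tcp_rot: [3.138, -0.006, 0.0]
ft_force: [0.4, 0.8, -1.6]
opening: 0.328
grip_force: 30.0
```

>>> move_arm(
  moves=[-0.25, 0.038, 0, 0, -0.25, 0.038, 0, 0, -0.25, 0.038, 0, 0, -0.15, 0.037, 0, 0, -0.082, 0, 0, 0, 0, 0, 0, 0, 0, 0, 0, 0, 0, 0, 0, 0, 0, 0, 0, 0],
)

```text
t: 39.72
eef_pos: [440.3, -341.8, 214.5]
tcp_rot: [-3.142, 0.0, 0.001]
ft_force: [0.4, -0.1, -0.7]
opening: 0.329
grip_force: 30.0
```

Descend 25 mm to just above, then slowly.

>>> move_arm(
  moves=[-0.003, 0, 0.08, 0, 0, 0, 0.07, 0, 0, 0, 0.015, 0, 0, 0, 0, 0, 0, 0, 0.012, 0, 0, 0, 0.012, 0, 0, 0, 0.01, 0, 0, 0, 0, 0],
)

```text
t: 40.72
eef_pos: [439.4, -342.0, 184.7]
tcp_rot: [-3.142, 0.0, 0.0]
ft_force: [0.1, -0.1, -1.5]
opening: 0.33
grip_force: 30.0
```

>>> move_arm(
  moves=[0, 0, 0.006, 0, 0, 0, 0.006, 0, 0, 0, 0, 0],
)

```text
t: 41.1
eef_pos: [439.5, -342.1, 183.5]
tcp_rot: [3.141, -0.0, 0.0]
ft_force: [-1.3, 1.5, 4.2]
opening: 0.331
grip_force: 30.0
```

Run:
```python
from h import *
s=viewer.read_camera("side");cv2.imwrite("pics/s6.png",cv2.resize(s[180:360,260:400,::-1],None,fx=3.2,fy=3.2))
```

```text
(no output)
```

View pics/s6.png

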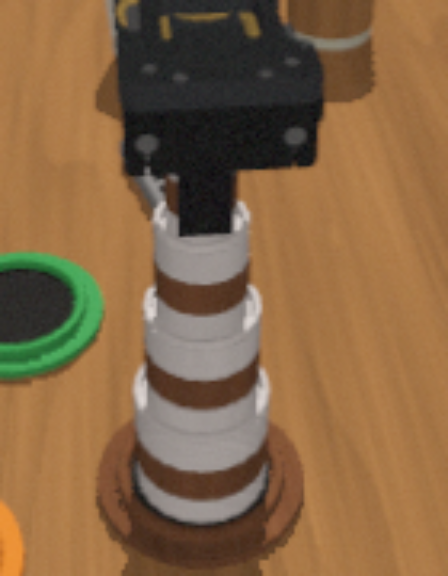

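The stack is straight and the knobbed one has made contact at the computed height (183.5). Release and rise.

>>> move_arm(
  moves=[0, 0, -0.005, 0, 0, 0, 0, 0, 0, 0, 0, 0, 0, 0, 0, 0],
  claw=70,
)

```text
t: 41.65
eef_pos: [439.4, -342.0, 183.6]
tcp_rot: [3.142, 0.0, 0.0]
ft_force: [1.6, 0.1, -0.1]
opening: 0.693
grip_force: 0.0
```

>>> move_arm(
  moves=[0, 0, -0.1, 0, 0, 0, -0.25, 0, 0, 0, -0.2, 0, 0.3, -0.2, 0, 0, 0.3, -0.2, 0, 0, 0, 0, 0, 0, 0, 0, 0, 0, 0, 0, 0, 0],
)

```text
t: 42.65
eef_pos: [528.7, -282.6, 266.7]
tcp_rot: [3.141, -0.0, -0.001]
ft_force: [-0.8, -0.5, -0.2]
opening: 0.738
grip_force: 0.0
```

Run:
```python
from h import *
s=viewer.read_camera("side");cv2.imwrite("pics/s7.png",cv2.resize(s[140:380,200:460,::-1],None,fx=2.4,fy=2.4))
```

```text
(no output)
```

View pics/s7.png

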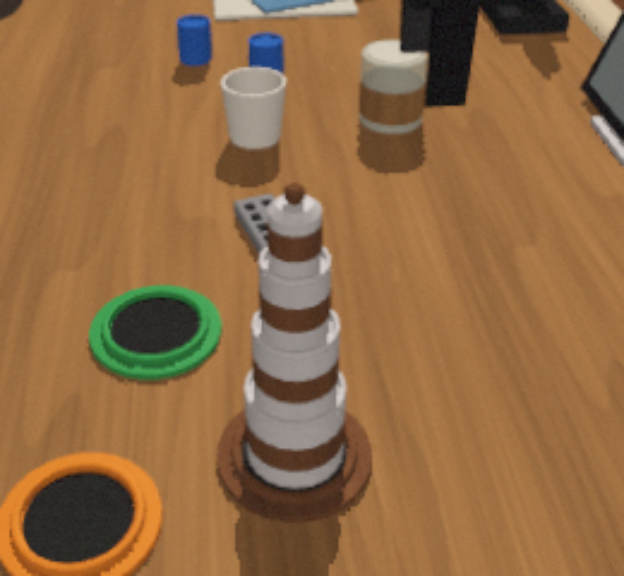

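All four canisters stand straight in the dock, from (295,460) up to the knob at (294,193), with the arm clear. I'll hand it in.

```bash
python3 -c "
from cell import order
print(order.job_done())"
```

```text
the job is handed in; nothing more can be done
None
```

All four canisters are stacked upright in the brown dock, widest to narrowest with the knobbed one on top; the arm is clear, the cup, candle and remote were not touched, and I handed the job in at about 43 s, though the hand-in returned no verdict.

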